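Reset the hold-down clamp of a drilling jig

ROBOT

A 6-joint arm with a two-finger parallel gripper is mounted at the origin on the work surface. World frame = base frame: x ahead of the robot, y to its left, z up, the work surface at z = 0. Lengths are in m, angles in rad, forces in N, time in s.
With the tool pointing down it reaches from about 0.4 to 0.925 m from the base axis. Payload 12.5 kg.
Tool frame: the origin (TCP) lies on the mounting face of the last link; the fingertips stand 190 mm ahead of it and the grasp point (between the pads) lies 171 mm ahead of it; z points along the fingers, y is the line along which they close (so a half turn about z gives the same grasp; the last joint's range is limited). The gripper opens to 95 mm and grips with 3 to 60 N. Pads are 20 mm wide; open, the fingers measure 119 mm over their backs; the gripper's body (75 mm by 180 mm) begins 59 mm behind the grasp point.
Start: joints at [-1.363, 0.491, 1.559, -0, 1.092, -0.106], TCP at [0.193, -0.594, 0.405] pointing down, gripper open.
Joint ranges: [-3.1, 3.1], [-0.84, 2.19], [0.05, 2.79], [-1.13, 4.28], [0.06, 2.93], [-2.69, 2.69]. Speed limits (rad/s): [2.22, 2.22, 2.79, 3.14, 3.14, 3.14].

INTERFACE

Orientations are given as [roll, pitch, yaw] about the fixed x, y, z axes, in that order (R = Rz(yaw) Ry(pitch) Rx(roll)).
In Python, from workcell import arm, viewer, order gives the robot as it stands.
- The arm moves only by the shell command python3 -m creep 'ROWS'. ROWS is JSON, a list of rows, each a list of 5 numbers: the shift along the tool's x, y, z each as a share of 30 cm, from -1 to 1, then the turn about the tool's z as a share of 180 degrees, from -1 to 1, then the opening, from 0 (shut) to 1 (fully open). In form: [[x, y, z, twist, jaw], ...]. A call has 1 to 20 rows; each row is the pose to reach, as a shift and turn from the pose commanded when the call began, along the tool's axes at that moment, turning the shorter way round; what a row does not reach only later rows make up. A row lasts 1/10 s, in which the tool goes at most 50 mm and 8.59 degrees, less where a joint would pass 70% of its speed; a pose out of reach is approached as far as the arm can. A call with a number of a shift or a turn outside -1 to 1 is refused whole. A call with a gripper value outside its range is refused whole. The fingers move at their own pace and stop on an object; the grip force is fixed at half the most. Time passes only in rows, so rows that repeat a pose let the fingers close. It gives the time, the measured TCP pose, the force, the opening and the grip force at its end, in the units of the state.
- arm.get_obs(): the state, without advancing time (a new reading comes with each control period).
- viewer.snapshot(name): name is "scene" or "top"; returns a dict with "color" (480x640x3 uint8, blue, green, red), "camera_matrix" (3x3 intrinsics, pixels), "world_to_cam" (4x4, takes a point from world to camera coordinates). Camera axes: x right, y down, z forward; pixel columns grow to the right and rows downward; lengths in m; the calibration is good to about 2 mm. A picture is of the moment at which its call begins. There is no depth.
- order.finish_job(): hands the job in; it is judged then, once.
Trained networks look in the newest picture that a camera, given by its name, has taken for a name from the list of things; names that differ only in an ending like _2 or _b are one class to them, and where a whole thing is asked for, a point or a joint stands for the part that bears it (a point fixed in the world has none). Each returns a list of dicts, best first, with "p" (0 to 1); they miss things now and then, are a little off and sometimes report something else, mostly with a low value. They report only what shows in the picture. A call takes as long as a camera call.
- viewer.find_in(camera, name): "centre" ([column, row] as shares, 0 to 1, of the picture: columns of its width, rows of its height, amid what is visible of it).
The state is a dict: "time_s": time; "qpos": joint angles; "qd": joint speeds; "joint_efforts": joint torques, N m; "ee_pos": TCP position; "eef_rot": TCP orientation; "wrist_force": force on the tool from outside, world axes, zero at the start; "wrist_torque": the same for the moment, N m; "width": finger opening in m; "grip_force": force on a finger pad.
Only numpy, scipy, OpenCV 4.12 (cv2) and the standard library are available. Lean on these libraries where they do the work, as an engineer would, in place of code of your own. Each camera call takes 0.05 s, during which the arm holds its last target. There are 200 camera calls.

TASK

The spindle of the shut toggle clamp on the drilling jig stands clear of the board. Loosen its lock ring, screw the spindle down by its knob until the rubber foot bears snugly on the board without crushing it, then do the lock ring up tight again so that the setting stays. Leave the board in its place against the fence, and let go of everything at the end.

Things in the scene. Friction and masses are not known exactly. Their poses are not given: they have to be found in the camera images.
- jig: Drilling jig fixed to the bench: white-faced base board 270 x 380 x 18 mm. Origin on the spindle axis at the base's underside; x points from the spindle to the clamp's handle, z up. It carries a fence and end stop 42 mm high round the board, an aluminium bushing bridge (y -160 to -90 mm, top at 61 mm) and the toggle clamp.
- clamp: The shut steel toggle clamp, fixed on the jig; origin and axes as the jig's. Its arm (26 mm wide, top at z 97 mm) ends in a 44 mm eye at the spindle with a 38 mm boss on it, top at z 118 mm, where the lock ring seats. Side plates at x 85 to 131 mm (top 105 mm), handle level from x 131 to 285 mm below z 105 mm. Beside the ring all is lower than 99 mm for 80 mm around.
- knob: The spindle: black ribbed round knob 36 mm across and 22 mm high, 16 mm threaded rod, 32 mm rubber foot, in one piece, upright; origin on its axis near the jig's underside. Clockwise from above screws it down 8 mm a turn, at some 0.03 N m. Once the foot touches, the torque climbs: a rise of 0.08 N m is snug (about 0.2 rad past touch); 0.25 N m, or 0.6 rad, crushes. Stiff while the ring is tight.
- knob_grip (a point): Centre of the knob on the axis, 167 mm above the jig's underside less what the spindle has come down (1 to 2.2 mm at the start); the knob reaches 11 mm above and below it. Grip it from above at any yaw.
- foot (a point): Centre of the rubber foot's lower face. At the start it is 1 to 3 mm above the board, so the knob takes 1 to 2 rad (a second grip may be needed) before the foot bears.
- lock_ring: Knurled steel lock ring, 51 mm across, 20 mm high, round the spindle below the knob; origin on the axis at the jig's underside. Right-hand thread, 8 mm a turn: counterclockwise from above loosens and lifts it (to 2.2 rad). Tight at the start: breaks loose at 0.1 to 0.4 N m, is free after 0.35 rad. Retightened, the torque climbs from seating on by 1 N m per rad: 0.25 N m is tight, 0.6 N m too much.
- ring_grip (a point): Centre of the lock ring on the axis, 128 mm above the jig's underside; the ring reaches 10 mm above and below it. Grip it from above at any yaw, the knob (its top 50 mm above this point) standing between the fingers.
- board: Loose planed pine board, 80 x 300 mm and nominally 20 mm thick but not gauged (up to 1 mm off), on the jig's base against fence and end stop, under the spindle; origin at the centre of its underside, long side along y.

How it is judged:
On the way, in this order (a step that is already met when the one before it is completed fails the run):
1. the lock ring is loosened: it no longer bears on the boss (contact force between clamp and lock_ring below 1 N), for 0.2 s.
2. with the ring loose, the foot is screwed down to bear on the board with more than 4 N (contact force between knob and board above 4 N and contact force between clamp and lock_ring below 2 N), for 0.2 s.
3. the lock ring is tightened: it bears on the boss with more than 22 N (contact force between clamp and lock_ring above 22 N), for 0.2 s.
At the end, for the whole second after the job is handed in: The foot bears on the board with 4 to 25 N, the lock ring bears on the boss with more than 22 N (about 0.15 N m makes it so), and the board is within 8 mm of where it lay (contact force between knob and board between 4 and 25 N and contact force between clamp and lock_ring above 22 N and distance of board from where it was at the start of the episode below 0.008 m); the robot touches nothing.
It fails at once if the foot crushes the board (more than 40 N) (contact force between knob and board above 40 N).
It fails at once if the lock ring is overtightened (more than 90 N on the boss) (contact force between clamp and lock_ring above 90 N).
It also fails if it takes over 72 s, if anything falls off the work surface, if the arm or the gripper's body presses on something with over 40 N, if the wrist force passes 120 N, or if a joint passes its speed limit or range.

## Working session

There is one attempt and no reset: what is moved stays moved. The work goes in short steps, Python scripts to look and compute and a shell command to move; the robot and the scene stay as the last step left them, time stands still between calls to the robot, and variables do not carry over. Pictures are saved under pics/ and viewed, at most 10 in all, crops included, and the job is handed in when it is done.

```bash
mkdir -p pics; cat > h.py <<'E'
import numpy as np, cv2
from workcell import arm, viewer, order
def snap(n,f=None):
    s=viewer.snapshot(n)
    if f: cv2.imwrite('pics/'+f,s['color'])
    return s
def P(s):
    return s['camera_matrix']@s['world_to_cam'][:3]
def tri(obs):
    A=[]
    for M,(u,v) in obs:
        A+= [u*M[2]-M[0], v*M[2]-M[1]]
    X=np.linalg.svd(np.array(A))[2][-1]; return X[:3]/X[3]
def onz(M,uv,z):
    u,v=uv
    A=np.array([u*M[2]-M[0], v*M[2]-M[1]])
    return np.linalg.solve(A[:,:2],-(A[:,2]*z+A[:,3]))
E
python3 - <<'E'
from h import *
np.set_printoptions(precision=4,suppress=True)
o=arm.get_obs(); print(o)
M={}
for c in ('scene','top'):
    s=snap(c,c+'1.png'); M[c]=P(s)
    W=np.linalg.inv(s['world_to_cam']);print(c,W[:3,3],W[:3,2])
for n in ('knob','knob_grip','lock_ring','ring_grip','board','clamp','jig'):
    d={}
    for c in M:
        r=viewer.find_in(c,n)
        for q in r[:2]: print(n,c,q['p'],np.array(q['centre'])*[640,480])
        if r: d[c]=np.array(r[0]['centre'])*[640,480]
    if len(d)==2: print('  ->',tri([(M[c],d[c]) for c in d]))
E
```

```text
{'time_s': 0.0, 'qpos': array([-1.3626,  0.4916,  1.5595, -0.    ,  1.0917, -0.1056]), 'qd': array([-0.0012,  0.0015,  0.0014, -0.0008,  0.0015,  0.0009]), 'joint_efforts': array([  0.0008, -61.2658, -25.8188,   0.0693,   0.0482,  -0.0001]), 'ee_pos': array([ 0.1929, -0.5944,  0.4042]), 'eef_rot': array([-3.1404, -0.0001,  0.3138]), 'wrist_force': array([ 0.9319,  0.3615, -1.3905]), 'wrist_torque': array([-0.0293, -0.0029,  0.0187]), 'grip_force': 0.0, 'width': 0.09507149764651714}
scene [ 1.0624 -0.0223  0.5654] [-0.7613  0.0767 -0.6438]
top [0.4648 0.0418 0.7728] [ 0.1379 -0.035  -0.9898]
knob scene 0.73 [304.704 204.72 ]
knob top 0.74 [345.28  278.784]
knob top 0.24 [333.504 293.52 ]
  -> [0.5109 0.001  0.1573]
knob_grip scene 0.72 [304.192 198.72 ]
knob_grip scene 0.55 [307.328 226.32 ]
knob_grip top 0.69 [340.224 275.904]
  -> [0.5128 0.0038 0.1673]
lock_ring scene 0.7 [299.008 224.208]
lock_ring scene 0.31 [271.104 334.8  ]
lock_ring top 0.96 [335.616 290.88 ]
  -> [0.4997 0.0019 0.1171]
ring_grip scene 0.95 [301.888 226.896]
ring_grip scene 0.39 [303.296 202.176]
ring_grip top 0.97 [337.216 292.416]
ring_grip top 0.4 [343.296 276.912]
  -> [0.4984 0.0025 0.1118]
board scene 0.79 [339.392 273.984]
board top 0.94 [295.488 284.592]
  -> [0.5118 0.0517 0.0375]
clamp scene 0.94 [269.824 333.984]
clamp top 0.93 [370.688 168.912]
  -> [ 0.6502 -0.0404  0.0814]
jig scene 0.67 [286.208 327.696]
jig top 0.59 [357.824 242.208]
jig top 0.25 [372.608 169.392]
  -> [ 0.5714 -0.0272  0.0011]
```

View pics/scene1.png

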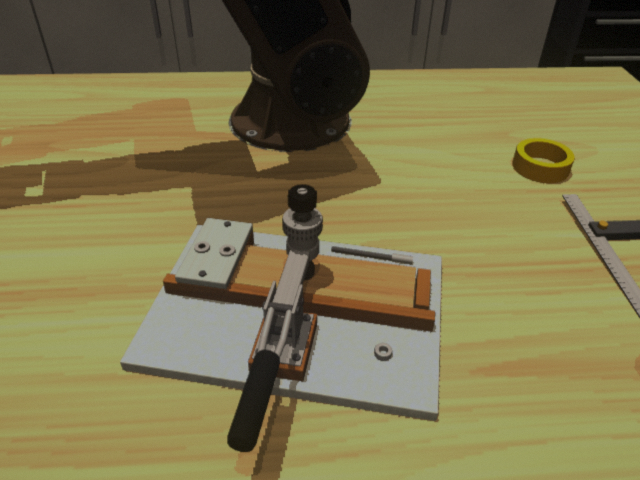

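View pics/top1.png

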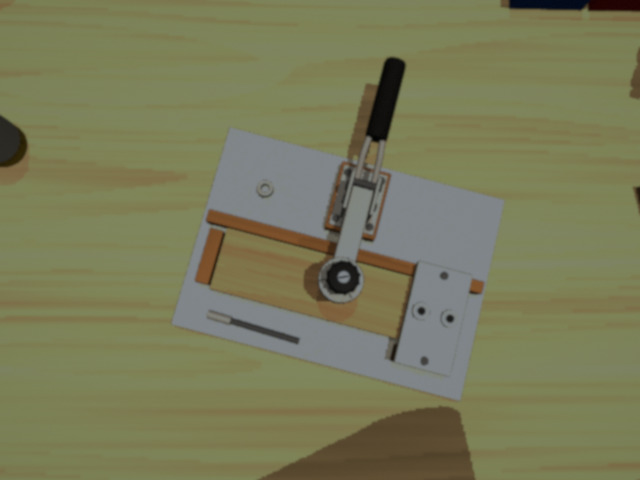

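The scene view shows the knob at about (303,199) and the ring at (302,222). In the top view, the knob is at (344,277) and the ring at (341,281), with the handle going up to the right. Next I'll refine the axis position.

```bash
cat >> h.py <<'E'
def go(x,y,z,o=None):
    "rows shift (shares of 30cm) to bring the GRASP point to x,y,z"
    from scipy.spatial.transform import Rotation as R
    o=o or arm.get_obs()
    Rm=R.from_euler('xyz',o['eef_rot']).as_matrix()
    return (Rm.T@(np.array([x,y,z+.171])-o['ee_pos']))/.3
E
python3 - <<'E'
from h import *
np.set_printoptions(precision=4,suppress=True)
s=snap('scene');t=snap('top');S,T=P(s),P(t)
cv2.imwrite('pics/crop.png',np.hstack([cv2.resize(s['color'][170:270,255:355],(400,400),interpolation=2),cv2.resize(t['color'][230:330,290:390],(400,400),interpolation=2)]))
print(onz(T,(344,277),.1765),onz(S,(303,191),.1765),tri([(T,(344,277)),(S,(303,191))]))
print(onz(T,(394,65),.1))
E
```

```text
[0.5109 0.0002] [0.5096 0.003 ] [0.511  0.0015 0.1776]
[ 0.7756 -0.0663]
```

View pics/crop.png

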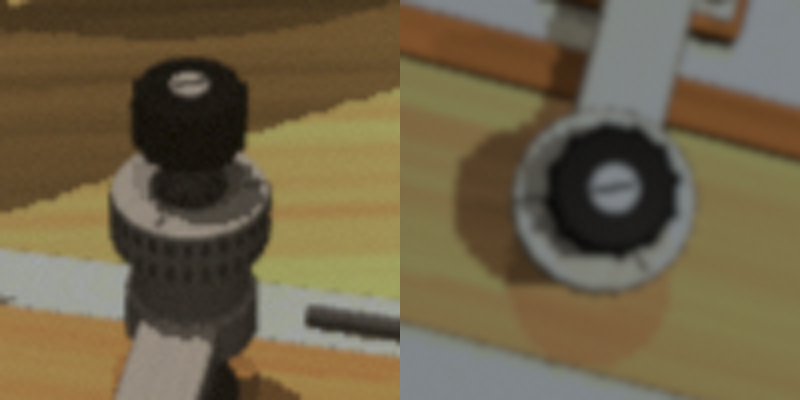

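The crop shows the knob's cap screw at (302.3,191) in the scene view and (343.5,276.8) in the top view. The ring's centre is at about (341,279.5) in the top view.

```bash
python3 - <<'E'
from h import *
np.set_printoptions(precision=4,suppress=True)
S=P(snap('scene'));T=P(snap('top'))
print(tri([(T,(343.5,276.8)),(S,(302.3,191))]),onz(T,(341.2,279.5),.135),onz(S,(302.5,219),.138))
print(go(.5105,.0015,.233),go(.5105,.0015,.128))
E
```

```text
[0.5111 0.0014 0.1776] [0.5114 0.0003] [0.5152 0.0018]
[ 1.62   -1.5629  0.0024] [ 1.62   -1.563   0.3524]
```

```bash
python3 -m creep '[[0.81,-0.78,0,0,1],[0.81,-0.78,0,0,1],[0.81,-0.78,0,0,1],[0.81,-0.78,0,0,1],[0.81,-0.78,0,0,1],[0.81,-0.78,0,0,1],[0.81,-0.78,0,0,1],[0.81,-0.78,0,0,1]]'; python3 -m creep '[[0.81,-0.783,0,0,1],[0.81,-0.783,0,0,1],[0.81,-0.783,0,0,1],[0.81,-0.783,0,0,1],[0.81,-0.783,0,0,1],[0.81,-0.783,0,0,1],[0.81,-0.783,0,0,1],[0.81,-0.783,0,0,1],[0.81,-0.783,0,0,1],[0.81,-0.783,0,0,1],[0.81,-0.783,0,0,1]]'
python3 - <<'E'
from h import *
o=arm.get_obs();print(o,go(.511,.001,.128,o))
E
```

```text
time_s: 1.8
ee_pos: [0.353, -0.2937, 0.4051]
eef_rot: [-3.142, -0.0, 0.318]
wrist_force: [0.7, -0.1, -0.2]
width: 0.095
grip_force: 0.0
time_s: 2.9
ee_pos: [0.5102, 0.0003, 0.4048]
eef_rot: [3.141, 0.0, 0.312]
wrist_force: [0.5, -0.3, -0.1]
width: 0.0949
grip_force: 0.0
{'time_s': 2.9, 'qpos': array([-1.28826871e-01,  3.28450330e-01,  1.83578864e+00, -2.38453137e-04,
        9.77358491e-01,  1.13002336e+00]), 'qd': array([ 0.00249993, -0.0037516 , -0.00145974,  0.00037705, -0.00095863,
        0.00516253]), 'joint_efforts': array([ 4.21543261e-01, -4.78649640e+01, -2.38281620e+01,  6.19594613e-02,
       -5.99257881e-02, -1.32684645e-02]), 'ee_pos': array([5.10184425e-01, 3.42863873e-04, 4.04796128e-01]), 'eef_rot': array([3.14141592e+00, 8.86954656e-05, 3.12079434e-01]), 'wrist_force': array([ 0.45263707, -0.27068775, -0.11688065]), 'wrist_torque': array([ 0.03394642, -0.01305835,  0.0108945 ]), 'grip_force': 0.0, 'width': 0.09486536667357161} [ 0.0032911  -0.00131227  0.35265324]
```

```bash
python3 -m creep '[[0.003,-0.001,0.12,0,1],[0.003,-0.001,0.24,0,1],[0.003,-0.001,0.352,0,1],[0.003,-0.001,0.352,0,1],[0.003,-0.001,0.352,0,1],[0.003,-0.001,0.352,0,0.65],[0.003,-0.001,0.352,0,0.58]]'
python3 - <<'E'
from h import *
o=arm.get_obs();print(o['wrist_force'],o['wrist_torque'],o['width'])
s=snap('scene')['color'];t=snap('top')['color']
cv2.imwrite('pics/c2.png',np.hstack([cv2.resize(s[140:260,245:365],(400,400),interpolation=2),cv2.resize(t[220:340,280:400],(400,400),interpolation=2)]))
E
```

```text
time_s: 3.6
ee_pos: [0.5114, 0.0019, 0.3007]
eef_rot: [3.14, -0.002, 0.314]
wrist_force: [-0.1, 0.0, 0.1]
width: 0.0842
grip_force: 0.0
[-0.0507021   0.00914563  0.1343513 ] [-0.01182638  0.02856973 -0.04328761] 0.08417781249855227
```

View pics/c2.png

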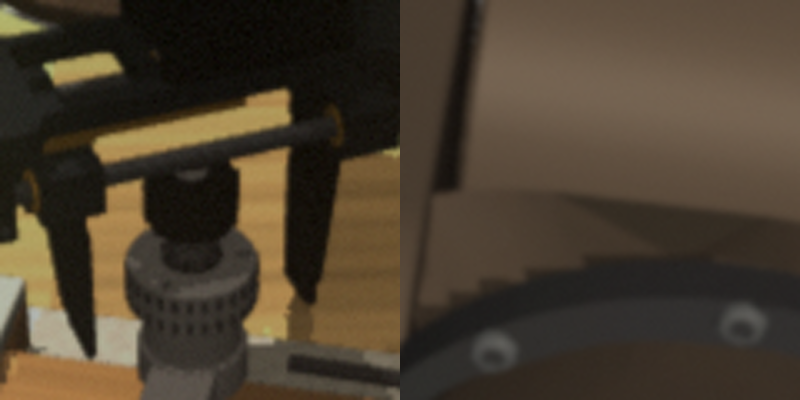

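The fingers straddle the ring evenly, with the knob between them. Now I'll close on it.

```bash
python3 -m creep '[[0,0,0,0,0.4],[0,0,0,0,0.4],[0,0,0,0,0.4],[0,0,0,0,0.4],[0,0,0,0,0.4],[0,0,0,0,0.4]]'
python3 - <<'E'
from h import *
for i in range(3):
  o=arm.get_obs();print(o['wrist_force'],o['wrist_torque'],o['width'],o['grip_force'],o['eef_rot'])
E
```

```text
time_s: 4.3
ee_pos: [0.5113, 0.0019, 0.2992]
eef_rot: [3.141, -0.0, 0.314]
wrist_force: [-0.4, -5.8, 0.5]
width: 0.0496
grip_force: 30.0
[-0.37925113 -5.76927631  0.48719798] [-0.91068115 -0.07821972  0.03279591] 0.04957097317510752 30.000212788581848 [ 3.14097824e+00 -2.32397622e-04  3.13920675e-01]
[-0.37925113 -5.76927631  0.48719798] [-0.91068115 -0.07821972  0.03279591] 0.04957097317510752 30.000212788581848 [ 3.14097824e+00 -2.32397622e-04  3.13920675e-01]
[-0.37925113 -5.76927631  0.48719798] [-0.91068115 -0.07821972  0.03279591] 0.04957097317510752 30.000212788581848 [ 3.14097824e+00 -2.32397622e-04  3.13920675e-01]
```

```bash
python3 -m creep '[[0,0.002,0,-0.03,0.4],[0,0.002,0,-0.06,0.4],[0,0.002,-0.001,-0.09,0.4],[0,0.002,-0.001,-0.12,0.4],[0,0.002,-0.0015,-0.15,0.4],[0,0.002,-0.002,-0.18,0.4]]'
python3 - <<'E'
from h import *
o=arm.get_obs();print(o['wrist_force'],o['wrist_torque'],o['width'],o['grip_force'],o['eef_rot'])
E
```

```text
time_s: 4.9
ee_pos: [0.5114, 0.0016, 0.2996]
eef_rot: [-3.142, -0.0, 0.883]
wrist_force: [0.8, -1.9, -0.8]
width: 0.0492
grip_force: 30.0
[ 0.78608153 -1.9171605  -0.79400261] [-0.29510543 -0.19306213 -0.07814067] 0.049168810460902844 29.999215006828308 [-3.14154135e+00 -1.38044296e-04  8.82962283e-01]
```

```bash
python3 -m creep '[[0,0,-0.001,-0.04,0.4],[0,0,-0.001,-0.08,0.4],[0,0,-0.0015,-0.12,0.4],[0,0,-0.002,-0.16,0.4],[0,0,-0.0025,-0.2,0.4],[0,0,-0.0025,-0.2,0.4]]'
python3 - <<'E'
from h import *
o=arm.get_obs();print(o['wrist_force'],o['wrist_torque'],o['width'],o['grip_force'],o['eef_rot'])
E
python3 -m creep '[[0,0,0,0,0.85],[0,0,0,0,0.85],[0,0,0,0,0.85],[0,0,0,0,0.85]]'
```

```text
time_s: 5.5
ee_pos: [0.5115, 0.0016, 0.3004]
eef_rot: [3.141, -0.0, 1.509]
wrist_force: [2.0, -0.5, 0.2]
width: 0.0497
grip_force: 30.0
[ 1.97240998 -0.4893596   0.17900424] [-0.23372665 -0.16878489  0.00344893] 0.04972597229280185 29.99870628118515 [ 3.14137865e+00 -9.49659125e-05  1.50940307e+00]
time_s: 5.9
ee_pos: [0.5114, 0.0016, 0.3004]
eef_rot: [-3.141, -0.0, 1.507]
wrist_force: [0.4, 0.5, -0.4]
width: 0.0754
grip_force: 0.0
```

```bash
python3 -m creep '[[0,0,-0.066,0,0.7],[0,0.001,-0.132,0,0.6],[0,0.001,-0.132,0,0.3],[0,0.001,-0.132,0,0.3],[0,0.001,-0.132,0,0.3],[0,0.001,-0.132,0,0.3],[0,0.001,-0.132,0,0.3],[0,0.001,-0.132,0,0.3]]'
python3 - <<'E'
from h import *
o=arm.get_obs();print(o['wrist_force'],o['wrist_torque'],o['width'],o['grip_force'],o['eef_rot'],o['qpos'])
s=snap('scene')['color']
cv2.imwrite('pics/c3.png',cv2.resize(s[120:260,235:375],(500,500),interpolation=2))
E
```

```text
time_s: 6.7
ee_pos: [0.5117, 0.0015, 0.3395]
eef_rot: [-3.141, 0.0, 1.508]
wrist_force: [1.0, -0.1, -4.5]
width: 0.0334
grip_force: 30.0
[ 1.01412424 -0.09600547 -4.45149536] [-0.03121791 -0.2078181  -0.02239999] 0.03340941481607734 29.99933123588562 [-3.14057538e+00  1.74569401e-05  1.50755075e+00] [-1.26150500e-01  4.15493033e-01  1.90753795e+00 -1.11337882e-04
  8.19575840e-01 -6.28288857e-02]
```

View pics/c3.png

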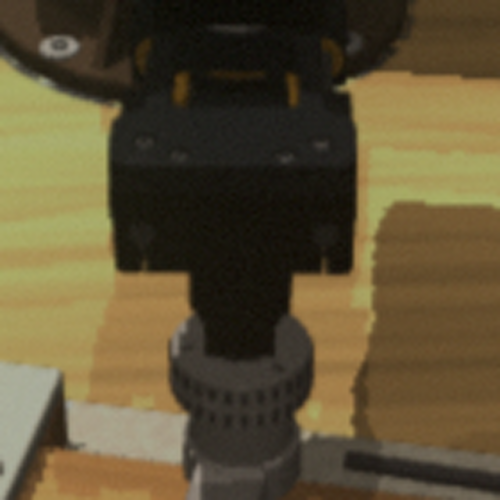

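The knob is gripped and the ring below it is clear. I'll turn it clockwise about 0.75 rad, which is less than the smallest gap.

```bash
python3 -m creep '[[0,0,0.0005,0.04,0.3],[0,0,0.001,0.08,0.3],[0,0,0.0015,0.12,0.3],[0,0,0.002,0.16,0.3],[0,0,0.0025,0.2,0.3],[0,0,0.003,0.24,0.3],[0,0,0.003,0.24,0.3]]'
cat > st.py <<'E'
from h import *
o=arm.get_obs();print(o['wrist_torque'],o['eef_rot'][2],o['joint_efforts'][5],o['qpos'][5],o['wrist_force'])
E
python3 st.py
```

```text
time_s: 7.45
ee_pos: [0.5116, 0.0015, 0.3386]
eef_rot: [-3.141, 0.001, 0.752]
wrist_force: [0.3, 0.1, -6.4]
width: 0.0333
grip_force: 30.0
[-0.00377201  0.00413226  0.00462838] 0.7517136848449675 1.8101782724261284 0.6929525406485922 [ 0.31504007  0.10434632 -6.3745154 ]
```

```bash
cat > st.py <<'E'
from h import *
t=[];e=[];f=[]
for i in range(6):
    snap('top');o=arm.get_obs();t.append(o['wrist_torque'][2]);e.append(o['eef_rot'][2]);f.append(o['wrist_force'])
print('TZ %.3f sd %.3f yaw %.4f'%(np.mean(t),np.std(t),np.mean(e)),np.mean(f,0).round(1),o['time_s'],o['width'].round(4))
E
python3 st.py
for i in 1 2 3; do python3 -m creep '[[0,0,0.0004,0.032,0.3]]' | head -1; python3 st.py; done
```

```text
time_s: 7.85
time_s: 8.25
time_s: 8.65Traceback (most recent call last):
  File "st.py", line 5, in <module>
    print('TZ %.3f sd %.3f yaw %.4f'%(np.mean(t),np.std(t),np.mean(e)),np.mean(f,0).round(1),o['time_s'],o['width'].round(4))
                                                                                                         ^^^^^^^^^^^^^^^^
AttributeError: 'float' object has no attribute 'round'
Traceback (most recent call last):
  File "st.py", line 5, in <module>
    print('TZ %.3f sd %.3f yaw %.4f'%(np.mean(t),np.std(t),np.mean(e)),np.mean(f,0).round(1),o['time_s'],o['width'].round(4))
                                                                                                         ^^^^^^^^^^^^^^^^
AttributeError: 'float' object has no attribute 'round'
Traceback (most recent call last):
  File "st.py", line 5, in <module>
    print('TZ %.3f sd %.3f yaw %.4f'%(np.mean(t),np.std(t),np.mean(e)),np.mean(f,0).round(1),o['time_s'],o['width'].round(4))
                                                                                                         ^^^^^^^^^^^^^^^^
AttributeError: 'float' object has no attribute 'round'
Traceback (most recent call last):
  File "st.py", line 5, in <module>
    print('TZ %.3f sd %.3f yaw %.4f'%(np.mean(t),np.std(t),np.mean(e)),np.mean(f,0).round(1),o['time_s'],o['width'].round(4))
                                                                                                         ^^^^^^^^^^^^^^^^
AttributeError: 'float' object has no attribute 'round'
```

```bash
sed -i "s/,o\['width'\].round(4)//; s/range(6)/range(3)/" st.py
python3 st.py
for i in 1 ; do python3 -m creep '[[0,0,0.0004,0.032,0.3]]' | head -1; python3 st.py; done
```

```text
TZ 0.058 sd 0.018 yaw 0.4536 [ -0.9   0.8 -17.4] 9.1
time_s: 9.2
TZ -0.009 sd 0.019 yaw 0.3490 [ -1.2   1.7 -18.6] 9.35
```

```bash
python3 -m creep '[[0,0,0.001,0,0.3]]' | head -2; python3 st.py
for i in 1 2; do python3 -m creep '[[0,0,0.0005,0.032,0.3]]' | head -1; python3 st.py; done
```

```text
time_s: 9.45
ee_pos: [0.5117, 0.0016, 0.3384]
TZ 0.030 sd 0.034 yaw 0.3533 [ -2.4   1.5 -15.7] 9.6
time_s: 9.7
TZ 0.006 sd 0.010 yaw 0.2487 [ -2.2   1.5 -15. ] 9.85
time_s: 9.95
TZ -0.045 sd 0.038 yaw 0.1500 [ -3.1   1.8 -15.1] 10.1
```

```bash
sed -i "s/range(3)/range(4)/" st.py
for i in 1 2; do python3 -m creep '[[0,0,0.0006,0.032,0.3]]' | head -1; python3 st.py; done
```

```text
time_s: 10.2
TZ -0.013 sd 0.010 yaw 0.0514 [ -3.    1.7 -14.4] 10.4
time_s: 10.5
TZ -0.005 sd 0.010 yaw -0.0494 [ -3.2   2.  -12.5] 10.7
```

```bash
for i in 1 2; do python3 -m creep '[[0,0,0.0007,0.032,0.3]]' | head -1; python3 st.py; done
```

```text
time_s: 10.8
TZ -0.019 sd 0.029 yaw -0.1500 [ -3.5   2.6 -11.4] 11.0
time_s: 11.1
TZ 0.024 sd 0.019 yaw -0.2506 [-3.3  2.4 -9.4] 11.3
```

```bash
python3 - <<'E'
from h import *
s=snap('scene')['color']
cv2.imwrite('pics/c4.png',cv2.resize(s[140:290,230:380],(600,600),interpolation=2))
E
```

```text
(no output)
```

View pics/c4.png

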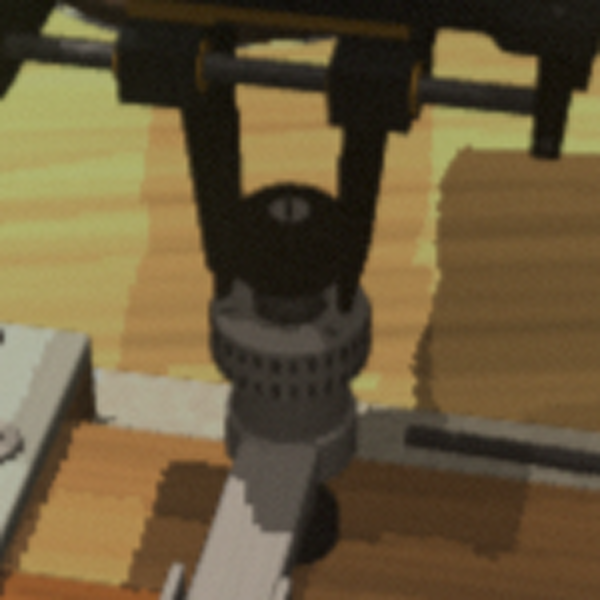

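The knob's slot has turned from near horizontal to vertical at (290,210), so the knob follows the gripper. I'll carry on.

```bash
for i in 1 2; do python3 -m creep '[[0,0,0.0007,0.032,0.3]]' | head -1; python3 st.py; done
```

```text
time_s: 11.45
TZ -0.063 sd 0.027 yaw -0.3517 [-4.1  2.4 -6. ] 11.65
time_s: 11.75
TZ -0.035 sd 0.067 yaw -0.4526 [-4.6  2.5 -3.3] 11.95
```

```bash
for i in 1 ; do python3 -m creep '[[0,0,0.0005,0.032,0.3]]' | head -1; python3 st.py; done;  python3 -m creep '[[0,0,0.0004,0.025,0.3]]' | head -1; python3 st.py
```

```text
time_s: 12.05
TZ -0.011 sd 0.065 yaw -0.5531 [-5.   2.2 -0.7] 12.25
time_s: 12.35
TZ 0.049 sd 0.046 yaw -0.6307 [-5.9  2.2  0.3] 12.55
```

```bash
cat > rd.py <<'E'
from workcell import arm
o=arm.get_obs();print('%.3f %.3f %.4f %.3f'%(o['wrist_torque'][2],o['joint_efforts'][5],o['eef_rot'][2],o['wrist_force'][2]),o['time_s'])
E
for i in 1 2 3 4 5 6 7 8 ; do python3 -m creep '[[0,0,0,0,0.3]]' >/dev/null; python3 rd.py; done; echo; python3 -m creep '[[0,0,0.0004,0.025,0.3]]' >/dev/null;for i in 1 2 3 4 5 6 7 8 ; do python3 -m creep '[[0,0,0,0,0.3]]' >/dev/null; python3 rd.py; done
```

```text
0.018 0.005 -0.6281 0.732 12.65
0.016 0.002 -0.6282 0.719 12.75
-0.035 0.002 -0.6282 0.755 12.85
-0.089 0.002 -0.6282 0.219 12.95
0.011 0.002 -0.6282 0.486 13.05
0.042 0.002 -0.6282 0.194 13.15
0.005 0.002 -0.6282 0.436 13.25
0.066 0.002 -0.6281 0.448 13.35

0.095 1.000 -0.7089 1.771 13.55
0.035 0.120 -0.7067 1.289 13.65
0.043 0.041 -0.7066 2.255 13.75
0.086 0.038 -0.7066 1.802 13.85
0.028 0.038 -0.7066 1.372 13.95
0.050 0.038 -0.7067 1.058 14.05
0.108 0.038 -0.7067 1.915 14.15
0.024 0.038 -0.7066 2.081 14.25
```

The joint-6 effort carries almost no noise, and it now shows the foot touching (0.002 → 0.038). I'll go on to about 0.08.

```bash
for j in 1 2; do python3 -m creep '[[0,0,0.0002,0.016,0.3]]' >/dev/null;for i in 1 2 3 4 5 6; do python3 -m creep '[[0,0,0,0,0.3]]' >/dev/null; python3 rd.py; done; echo; done
```

```text
0.161 0.748 -0.7581 2.045 14.45
0.102 0.185 -0.7567 1.995 14.55
0.092 0.135 -0.7566 2.536 14.65
0.127 0.133 -0.7567 1.836 14.75
0.178 0.133 -0.7566 1.821 14.85
0.173 0.133 -0.7567 2.299 14.95

0.135 0.762 -0.8083 1.945 15.15
0.158 0.200 -0.8069 2.728 15.25
0.157 0.150 -0.8068 3.351 15.35
0.149 0.148 -0.8069 2.704 15.45
0.173 0.148 -0.8069 2.282 15.55
0.119 0.148 -0.8069 3.265 15.65
```

```bash
cat > s1.py <<'E'
from h import *
import sys
np.save(sys.argv[1],np.mean([snap('scene')['color'].astype(float) for _ in range(4)],0))
E
python3 s1.py a; python3 -m creep '[[0,0,0,0,0.4],[0,0,0,0,0.45],[0,0,0,0,0.5],[0,0,0,0,0.5]]'; python3 s1.py b
python3 - <<'E'
import numpy as np,cv2
a,b=np.load('a.npy'),np.load('b.npy')
f=lambda x:cv2.resize(np.clip(x[180:220,282:322]*1.5,0,255).astype('uint8'),(400,400),interpolation=2)
cv2.imwrite('pics/c5.png',np.hstack([f(a),f(b)]))
E
```

```text
time_s: 16.25
ee_pos: [0.512, 0.0014, 0.3366]
eef_rot: [-3.141, -0.001, -0.81]
wrist_force: [-0.2, 0.2, -0.1]
width: 0.0469
grip_force: 0.0
```

View pics/c5.png

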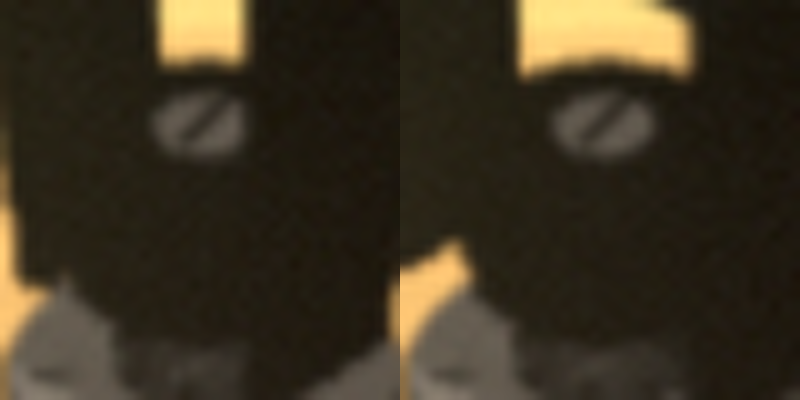

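The slot is at the same angle before and after opening, so the spindle held. To check that it stayed loaded, I'll regrip and nudge it slightly.

```bash
python3 -m creep '[[0,0,0,0,0.3],[0,0,0,0,0.3],[0,0,0,0,0.3],[0,0,0,0,0.3],[0,0,0,0,0.3]]' >/dev/null;python3 rd.py; for j in 1 2 3; do  python3 -m creep '[[0,0,0,0.008,0.3],[0,0,0,0.008,0.3],[0,0,0,0.008,0.3],[0,0,0,0.008,0.3],[0,0,0,0.008,0.3]]' >/dev/null; python3 rd.py; done
```

```text
0.051 0.003 -0.8109 -0.179 16.95
0.216 0.217 -0.8360 -0.377 17.45
0.226 0.245 -0.8611 1.390 17.95
0.250 0.244 -0.8863 0.879 18.45
```

```bash
for j in 1 2 3 4 5 6 7 8 9 10 11 12; do python3 -m creep '[[0,0,-0.00027,-0.02,0.3]]' >/dev/null; python3 rd.py; done; echo; for j in 1 2 3 4 5 6 7 8 9 10; do python3 -m creep '[[0,0,0.00014,0.01,0.3]]' >/dev/null; python3 rd.py; done
```

```text
-0.285 1.533 -0.8238 -0.915 18.55
-0.243 0.883 -0.7592 -1.829 18.65
-0.176 0.839 -0.6962 -2.751 18.75
-0.112 0.861 -0.6333 -3.454 18.85
-0.134 0.887 -0.5705 -4.766 18.95
-0.101 0.913 -0.5076 -4.881 19.05
-0.059 0.944 -0.4447 -6.122 19.15
-0.081 0.968 -0.3819 -7.429 19.25
-0.040 0.990 -0.3190 -7.845 19.35
-0.013 1.010 -0.2561 -8.406 19.45
-0.055 1.011 -0.1932 -7.297 19.55
-0.015 1.011 -0.1304 -7.913 19.65

0.028 -1.682 -0.1623 -7.620 19.75
0.067 -0.592 -0.1967 -7.930 19.85
0.029 -0.483 -0.2284 -8.485 19.95
0.046 -0.468 -0.2598 -7.316 20.05
0.007 -0.454 -0.2911 -6.984 20.15
0.075 -0.441 -0.3226 -5.400 20.25
0.069 -0.426 -0.3539 -5.911 20.35
0.123 -0.411 -0.3853 -5.518 20.45
0.139 -0.396 -0.4167 -4.606 20.55
0.145 -0.380 -0.4480 -4.129 20.65
```

Moving slowly, the touch shows clearly at yaw ≈ -0.27 and the torque has risen about 0.08, so the foot is snug here. I'll let go and go down to the ring. The ring was loosened to yaw 1.51.

```bash
python3 -m creep '[[0,0,0,0,0.3],[0,0,0,0,0.5],[0,0,0,0,0.6],[0,0,0,0,0.75],[0,0,0,0,0.85],[0,0,0,0,0.85]]'
python3 - <<'E'
from h import *
o=arm.get_obs();print(go(.5117,.001,.130,o),o['eef_rot'],o['qpos'][5])
E
```

```text
time_s: 21.25
ee_pos: [0.5118, 0.0015, 0.3371]
eef_rot: [-3.142, -0.0, -0.446]
wrist_force: [-0.4, -0.1, -0.0]
width: 0.0679
grip_force: 0.0
[0.00035484 0.00151458 0.12024562] [-3.14158650e+00 -4.61937104e-04 -4.46399155e-01] 1.8910854314926107
```

```bash
python3 -m creep '[[0,0.0015,0,-0.04,0.85],[0,0.0015,0,-0.08,0.85],[0,0.0015,0,-0.12,0.85],[0,0.0015,0,-0.16,0.85],[0,0.0015,0,-0.2,0.85],[0,0.0015,0,-0.25,0.85],[0,0.0015,0,-0.29,0.85],[0,0.0015,0,-0.34,0.85],[0,0.0015,0.04,-0.38,0.85],[0,0.0015,0.08,-0.4,0.85],[0,0.0015,0.12,-0.4,0.85],[0,0.0015,0.12,-0.4,0.85],[0,0.0015,0.12,-0.4,0.6],[0,0.0015,0.12,-0.4,0.4],[0,0.0015,0.12,-0.4,0.4],[0,0.0015,0.12,-0.4,0.4],[0,0.0015,0.12,-0.4,0.4]]'; python3 rd.py
```

```text
time_s: 22.95
ee_pos: [0.5114, 0.0013, 0.3012]
eef_rot: [-3.141, -0.0, 0.81]
wrist_force: [-0.4, 2.9, 3.3]
width: 0.0495
grip_force: 30.0
-0.077 -0.016 0.8097 3.296 22.95
```

```bash
python3 -m creep '[[0,0,0.0006,0.04,0.4],[0,0,0.0011,0.08,0.4],[0,0,0.0016,0.12,0.4],[0,0,0.0021,0.16,0.4],[0,0,0.0027,0.2,0.4]]' >/dev/null; for j in 1 2 3 4 5 6 7 8 9 10 11 12; do python3 -m creep '[[0,0,0.00013,0.01,0.4]]' >/dev/null; python3 rd.py; done
```

```text
0.026 0.704 0.1457 4.103 23.55
-0.004 -0.391 0.1174 3.193 23.65
-0.015 -0.500 0.0862 3.724 23.75
0.015 -0.506 0.0548 4.615 23.85
-0.008 -0.506 0.0234 4.368 23.95
-0.012 -0.506 -0.0080 4.373 24.05
-0.005 -0.506 -0.0394 4.142 24.15
0.060 -0.500 -0.0709 5.109 24.25
0.086 -0.473 -0.1023 5.302 24.35
0.107 -0.435 -0.1336 5.938 24.45
0.079 -0.395 -0.1649 6.436 24.55
0.171 -0.356 -0.1963 6.264 24.65
```

Seating shows clearly, with the torque up 0.15 so far. Three more rows will bring it to about 0.27.

```bash
for j in 1 2 3; do python3 -m creep '[[0,0,0.0001,0.01,0.4]]' >/dev/null; python3 rd.py; done; python3 -m creep '[[0,0,0,0,0.4],[0,0,0,0,0.4]]' >/dev/null; python3 rd.py
```

```text
0.210 -0.317 -0.2275 7.105 24.75
0.295 -0.279 -0.2589 7.000 24.85
0.263 -0.240 -0.2903 6.592 24.95
0.020 0.095 -0.2894 7.166 25.15
```

```bash
python3 -m creep '[[0,0,0,0,0.6],[0,0,0,0,0.8],[0,0,0,0,0.9],[0,0,0,0,0.95],[0,0,0,0,0.95],[0,0,-0.1,0,0.95],[0,0,-0.2,0,0.95],[0,0,-0.3,0,0.95],[0,0,-0.4,0,0.95],[0,0,-0.4,0,0.95]]'; python3 - <<'E'
from h import *
s=snap('scene')['color']
cv2.imwrite('pics/c6.png',np.hstack([cv2.resize(s[180:220,282:322],(400,400),interpolation=2),cv2.resize(s[160:360,200:400],(400,400),interpolation=2)]))
E
```

```text
time_s: 26.15
ee_pos: [0.5117, 0.0011, 0.423]
eef_rot: [-3.141, -0.006, -0.289]
wrist_force: [-0.3, 0.2, -0.3]
width: 0.0905
grip_force: 0.0
```

View pics/c6.png

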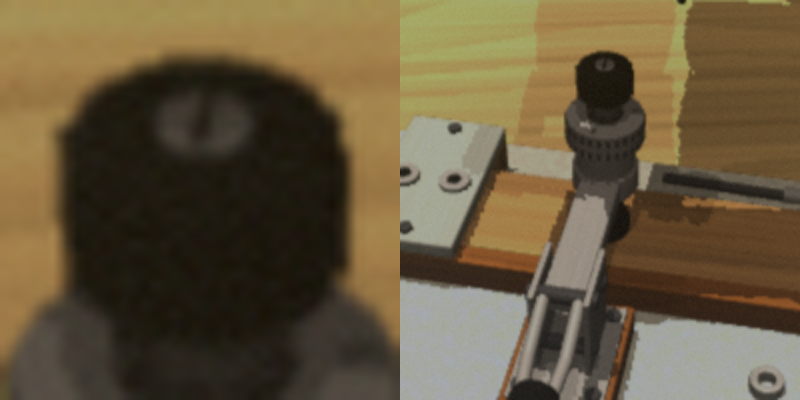

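The slot is just past vertical, which fits the snug setting. The board hasn't moved and the gripper is clear, so I'll hand in.

```bash
python3 -c "
from workcell import order
print(order.finish_job())"
```

```text
the job is handed in; nothing more can be done
None
```

The job is handed in at about 26 s, but no verdict came back: the foot is snug on the board (torque up about 0.08 N m), the ring is retightened to about 0.27 N m, the board looks unmoved and the gripper is clear; on the way I overscrewed the knob to about 0.6 rad past touch (my estimate 35–41 N against the 40 N crush limit), then backed it off and reset it.

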